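Tighten the fuse cap and hold the pen tester on its test contact

TASK

The screw cap of the white ceramic fuse holder on the grey bench supply has worked loose: screw it clockwise fully home, until it stops and its red witness mark meets the one on the collar. Then lift the yellow pen tester out of the tool block and hold it upright with its sprung tip on the brass contact in the middle of the cap, gently pressed so that the tip is about half pushed in, and finish while still holding it there. Leave the other tools and the loose pinball parts where they are.

Things in the scene. Friction and masses are not known exactly. Their poses are not given: they have to be found in the camera images.
- supply: Grey steel bench supply, fixed: 200 (x) x 220 (y) x 81 mm high, origin under its centre, z up. On top a white ceramic fuse holder (64 mm square base, 58 mm round collar whose top is 115 mm above the counter), axis at x -35, y -45 mm in this frame; meter, switch, lamp and posts beside it stay below 97 mm above the counter.
- fuse_cap (a joint): How far the ceramic screw cap is unscrewed, rad: 0 = home at its stop, larger = looser; clockwise from above closes it. Starts 0.7 to 1.25; limit 1.8; friction 0.1 N m; captive, turns on a vertical axis without rising. Fluted cylinder, 40 mm diameter, from 116 to 147 mm above the counter. Its red witness mark meets the collar's red mark (on the supply's +x side) when home.
- cap_top (a point): Centre of the screw cap's top face, on its axis, 147 mm above the counter.
- test_spot (a point): Centre of the brass contact on the floor of the test hole in the middle of the cap: the hole is 12 mm wide at its mouth, 14 mm at its floor, and 4 mm deep, so the contact is 143 mm above the counter. It turns with the cap.
- tool_block: Wooden tool block, fixed: 58 (x) x 190 (y) x 60 mm high, origin under its centre. Three through holes of 19 mm in a row along its y axis at -60, 0 and +60 mm; each holds one tool, hanging upright by its collar on the block's top.
- tester: Yellow pen tester with black grip rings, 50 g, upright in one of the block's holes. Origin on its axis under the finger guard (26 mm disc, 6 mm high) that rests on the block's top, 60 mm above the counter; z towards the handle end. Round handle, 16 mm diameter, from 6 to 80 mm above the origin (grip about 42 mm above it); below the origin the nose reaches 38 mm and the sprung tip 51 mm.
- tester_tip (a joint): How far the tester's sprung tip is pushed into the nose, m: 0 = fully out, 0.010 = bottomed. Spring: 0.8 N at the start of travel, 250 N/m more, so about 2 N when half in.
- tip_end (a point): Very end of the tester's brass tip (3.6 mm thick, round end), 51 mm below the tester's origin when fully out; moves with the tip.
- nut_driver: Red-handled nut driver in another hole of the block: 27 mm thick, reaches 68 mm above the block; origin at the underside of its handle. Leave alone.
- burnisher: Contact burnisher with a light wooden handle in the third hole: collar 26 mm, handle 15 mm thick, reaches 60 mm above the block; origin at the underside of its collar. Leave alone.
- bushing_a: Cream nylon flipper bushing, flange 33 mm by 46 mm, 24 mm high, origin at its underside. Leave alone.
- bushing_b: A second cream bushing of the same kind. Leave alone.
- spring_housing: Blued steel plunger spring housing: flange 50 x 66 mm with a tube 70 mm high, origin at its underside. Leave alone.
- bumper_skirt: Red translucent bumper skirt: dish of 68 mm with a stem, 43 mm high, origin at its underside. Leave alone.
- flipper_coil: Flipper coil standing on its flange: 42 x 42 x 56 mm (terminals to 65 mm), origin at its underside. Leave alone.
Not all that is in view belongs to the job. Of the things that look like the tool_block, the smallest one is meant.

How it is judged:
On the way, in this order (a step that is already met when the one before it is completed fails the run):
1. the screw cap is home against its stop (value of joint fuse_cap below 0.06 rad), for 0.2 s.
2. the tester is held clear of the tool block (contact force between the fingers and tester above 1 N and contact force between tester and tool_block below 0.05 N and height (world z) of tip_end above 0.065 m), for 0.2 s.
At the end, for the whole second after the job is handed in: Cap within 0.08 rad of home; the gripper holds the tester still and upright (within 10 degrees), tip end within 6 mm of the brass contact's centre, tip pushed in 2 to 8 mm, pressing with 0.5 to 5 N; the other tools and loose parts within 20 mm of where they started (value of joint fuse_cap below 0.08 rad and distance between tip_end and test_spot below 0.006 m and angle between tester's own z axis and vertical below 0.17 rad and value of joint tester_tip between 0.002 and 0.008 m and contact force between tester and supply between 0.5 and 5 N and contact force between the fingers and tester above 1 N and linear speed of tester below 0.02 m/s and distance of each of nut_driver, burnisher, bushing_a, bushing_b, spring_housing, bumper_skirt, flipper_coil from where it was at the start of the episode below 0.02 m); the arm keeps its last pose, push and grip.
It fails at once if the tester is pushed hard (over 12 N) against the fuse holder or supply (contact force between tester and supply above 12 N).
It fails at once if another tool or a loose part is pushed more than 30 mm from its place (distance of any of nut_driver, burnisher, bushing_a, bushing_b, spring_housing, bumper_skirt, flipper_coil from where it was at the start of the episode above 0.03 m).
It also fails if it takes over 48 s, if anything falls off the work surface, if the arm or the gripper's body presses on something with over 40 N, if the wrist force passes 120 N, or if a joint passes its speed limit or range.

ROBOT

A 6-joint arm with a two-finger parallel gripper is mounted at the origin on the work surface. World frame = base frame: x ahead of the robot, y to its left, z up, the work surface at z = 0. Lengths are in m, angles in rad, forces in N, time in s.
With the tool pointing down it reaches from about 0.225 to 0.875 m from the base axis. Payload 3.4 kg.
Tool frame: the origin (TCP) lies midway between the tips of the shut fingers; the grasp point (between the pads) lies 19 mm behind it; z points along the fingers, y is the line along which they close (so a half turn about z gives the same grasp; the last joint's range is limited). The gripper opens to 85 mm and grips with 20 to 120 N. Pads are 22 mm wide; open, the fingers measure 114 mm over their backs; the gripper's body (76 mm by 85 mm) begins 54 mm behind the grasp point. The pads swing forward as they close: fully open they stand 13 mm farther back than shut.
Start: joints at [-1.319, 0.276, 1.505, -0, 1.361, -0.121], TCP at [0.209, -0.536, 0.231] pointing down, gripper open.
Joint ranges: [-2.89, 2.89], [-0.75, 2.08], [0.22, 2.7], [-1.18, 4.32], [0.11, 2.71], [-2.7, 2.7]. Speed limits (rad/s): [2.57, 2.57, 3.14, 3.14, 3.14, 3.14].

INTERFACE

Orientations are given as a unit quaternion [x, y, z, w].
In Python, from station import manip gives the robot as it stands.
- The arm moves only by the tool drive_tool, never from a script. Its argument "commands" is a list of rows, each a list of 5 numbers: the shift along the tool's x, y, z in cm, then the turn about the tool's z in degrees, then the finger opening in cm, from 0 to 8.54. A call has 1 to 20 rows; each row is the pose to reach, as a shift and turn from the pose commanded when the call began, along the tool's axes at that moment; what a row does not reach only later rows make up. A row lasts 1/10 s, in which the tool goes at most 50 mm and 8.59 degrees, less where a joint would pass 70% of its speed; a pose out of reach is approached as far as the arm can. A call with a gripper value outside its range is refused whole. The fingers move at their own pace and stop on an object; "force" is the grip in N (left out, the last holds). Time passes only in rows, so rows that repeat a pose let the fingers close. It gives the time, the measured TCP pose, the force, the opening and the grip force at its end, in the units of the state.
- manip.state(): the state, without advancing time (a new reading comes with each control period).
- manip.read_camera(name): name is "side" or "top" or "wrist"; returns a dict with "frame" (400x640x3 uint8, blue, green, red), "fx", "fy", "cx", "cy" (pixels), "dist_coeffs" ([k1, k2, p1, p2, k3] as OpenCV has them; the pictures are not rectified), "xyz" and "orientation" of the camera in the world. Camera axes: x right, y down, z forward; pixel columns grow to the right and rows downward; lengths in m; the calibration is good to about 2 mm. A picture is of the moment at which its call begins. There is no depth.
- manip.close_job(): hands the job in; it is judged then, once.
Trained networks look in a picture, given as the dict that the camera call returned (one of the last four; its "shot" number tells which), for a name from the list of things; names that differ only in an ending like _2 or _b are one class to them, and where a whole thing is asked for, a point or a joint stands for the part that bears it (a point fixed in the world has none). Each returns a list of dicts, best first, with "score" (0 to 1); they miss things now and then, are a little off and sometimes report something else, mostly with a low value. They report only what shows in the picture. A call takes as long as a camera call. They do not tell look-alikes from the thing itself.
- manip.boxes_of(picture, target): "centre" ([column, row] in pixels, amid what is visible of it).
- manip.outline_of(picture, target): "pixels" (400x640 bool, what is visible of it) and "centre" ([column, row] in pixels, amid what is visible of it).
The state is a dict: "t": time; "joint_positions": joint angles; "qvel": joint speeds; "effort": joint torques, N m; "tcp_pos": TCP position; "orientation": TCP orientation; "force": force on the tool from outside, world axes, zero at the start; "ft_torque": the same for the moment, N m; "width": finger opening in m; "gripper_force": force on a finger pad.
Only numpy, scipy, OpenCV 4.12 (cv2) and the standard library are available. Lean on these libraries where they do the work, as an engineer would, in place of code of your own. Each camera call takes 0.05 s, during which the arm holds its last target. There are 200 camera calls.

## Working session

There is one attempt and no reset: what is moved stays moved. The work goes in short steps, Python scripts to look and compute and a tool call to move; the robot and the scene stay as the last step left them, time stands still between calls to the robot, and variables do not carry over. Pictures are saved under pics/ and viewed, at most 10 in all, crops included, and the job is handed in when it is done.

Besides the shell and the picture viewer there is one more tool, called after "Request:" as name(argument=value, ...), one argument or row to a line, values as JSON. drive_tool: Moves the arm, as the interface text tells. Its arguments: {"type":"object","properties":{"commands":{"type":"array","items":{"type":"array","items":{"type":"number"}}},"force":{"type":"number"}},"required":["commands"]}

```bash
mkdir -p pics; cat > h.py <<'E'
import numpy as np, cv2
from scipy.spatial.transform import Rotation as R
from station import manip
def K(p): return np.array([[p['fx'],0,p['cx']],[0,p['fy'],p['cy']],[0,0,1.]]),np.array(p['dist_coeffs'],float)
def ray(p,uv):
    k,d=K(p); a=cv2.undistortPoints(np.array([[uv]],float),k,d)[0,0]
    return R.from_quat(p['orientation']).apply([a[0],a[1],1.])
def atz(p,uv,z):
    r=ray(p,uv); c=np.array(p['xyz']); return c+r*(z-c[2])/r[2]
def proj(p,X):
    k,d=K(p); r=R.from_quat(p['orientation']).inv()
    return cv2.projectPoints(r.apply(np.atleast_2d(X)-p['xyz']),np.zeros(3),np.zeros(3),k,d)[0][:,0]
E
python3 - <<'E'
from h import *
s=manip.state(); print(s['t'],s['tcp_pos'],s['orientation'],s['force'])
for n in ('top','side'):
    p=manip.read_camera(n); cv2.imwrite(f'pics/{n}0.png',p['frame']); print(n,p['xyz'],p['orientation'],p['fx'])
    for t in ['supply','fuse_cap','tool_block','tester','nut_driver','burnisher','bushing_a','spring_housing','bumper_skirt','flipper_coil']:
        print(t,[(np.round(b['centre']).tolist(),round(b['score'],2)) for b in manip.boxes_of(p,t)][:4])
E
```

```text
0.0 [ 0.20927124 -0.53496818  0.23042811] [ 9.82680095e-01  1.85307656e-01 -6.41893133e-05 -9.48393157e-04] [-0.84201642  0.08230851  0.37296351]
top [ 0.33709591 -0.00160614  1.22860418] [-0.70141868  0.71026916 -0.04554912  0.03814227] 387.4921615662235
supply [([368.0, 185.0], 0.94)]
fuse_cap [([390.0, 194.0], 0.75)]
tool_block [([250.0, 184.0], 0.91), ([226.0, 258.0], 0.76), ([422.0, 282.0], 0.74)]
tester [([297.0, 108.0], 0.67)]
nut_driver []
burnisher [([226.0, 187.0], 0.46)]
bushing_a [([249.0, 116.0], 0.48), ([373.0, 106.0], 0.39)]
spring_housing [([249.0, 114.0], 0.73), ([266.0, 179.0], 0.39)]
bumper_skirt [([296.0, 107.0], 0.65)]
flipper_coil [([148.0, 165.0], 0.73)]
side [0.4271146  0.67570009 0.91257186] [-0.0295159   0.94104311 -0.33678318  0.01199063] 372.00594638364106
supply []
fuse_cap [([327.0, 127.0], 0.71)]
tool_block [([389.0, 291.0], 0.81), ([411.0, 139.0], 0.72), ([299.0, 266.0], 0.59), ([328.0, 128.0], 0.37)]
tester [([297.0, 230.0], 0.66)]
nut_driver [([302.0, 249.0], 0.68), ([238.0, 156.0], 0.6), ([301.0, 269.0], 0.16)]
burnisher []
bushing_a []
spring_housing [([219.0, 260.0], 0.83)]
bumper_skirt [([229.0, 216.0], 0.51)]
flipper_coil [([258.0, 389.0], 0.55)]
```

View pics/top0.png

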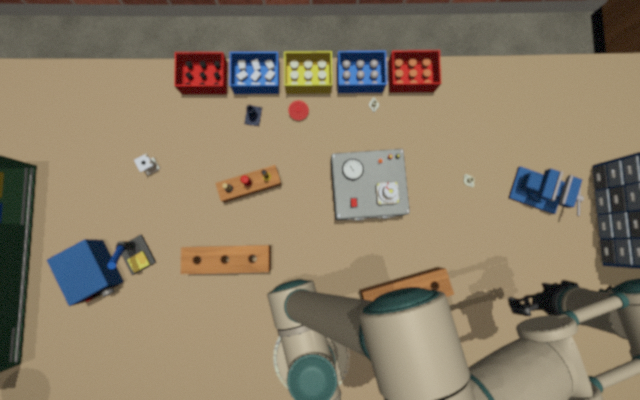

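View pics/side0.png

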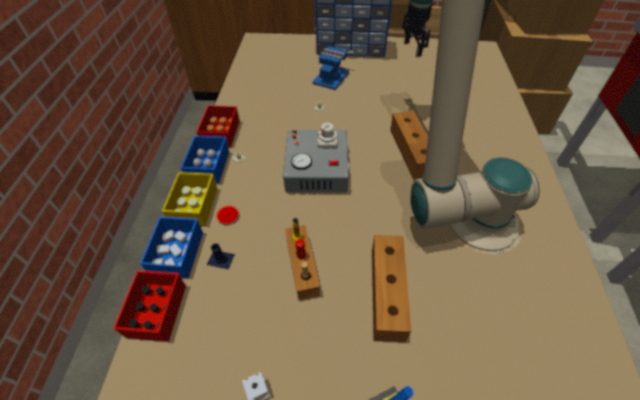

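The top view shows the tool block at (250,184) holding three tools: burnisher at about (228,188), red nut driver at (245,180) and yellow tester at (265,175). The supply is at (368,185) and its white cap at about (389,192). The two empty blocks are larger look-alikes.

```bash
python3 - <<'E'
from h import *
p=manip.read_camera('top'); q=manip.read_camera('side')
f=p['frame']
a=cv2.resize(f[135:235,325:415],None,fx=5,fy=5,interpolation=2); b=cv2.resize(f[155:215,205:293],None,fx=4.5,fy=4.5,interpolation=2)
b=cv2.copyMakeBorder(b,0,a.shape[0]-b.shape[0],0,0,0); im=np.hstack([a,b])[:, :800]; cv2.imwrite('pics/c1.png',im); print(im.shape)
for t,z in [('fuse_cap',.135),('tester',.1),('tool_block',.06),('supply',.081)]:
    for n,pp in (('top',p),('side',q)):
        for o in manip.outline_of(pp,t)[:3]:
            m=o['pixels'].astype(np.uint8); r=cv2.minAreaRect(cv2.findNonZero(m))
            print(t,n,round(o['score'],2),np.round(o['centre']),m.sum(),np.round(atz(pp,o['centre'],z),3),'rect',np.round(r[0]),np.round(r[1]),r[2],np.round([atz(pp,c,z)[:2] for c in cv2.boxPoints(r)],3).tolist())
E
```

```text
(500, 800, 3)
fuse_cap top 0.45 [390. 194.] 168 [ 0.476 -0.23   0.135] rect [389. 192.] [13. 14.] 90.0 [[0.502, -0.208], [0.502, -0.248], [0.464, -0.246], [0.465, -0.206]]
fuse_cap side 0.64 [326. 129.] 207 [ 0.49  -0.227  0.135] rect [327. 130.] [16. 14.] 90.0 [[0.51, -0.258], [0.465, -0.261], [0.461, -0.185], [0.505, -0.182]]
tester top 0.64 [268. 178.] 66 [0.532 0.12  0.1  ] rect [266. 175.] [10.  7.] 45.0 [[0.546, 0.147], [0.561, 0.132], [0.54, 0.111], [0.525, 0.126]]
tester side 0.61 [297. 232.] 139 [0.54  0.143 0.1  ] rect [296. 228.] [21.  7.] 85.91438293457031 [[0.56, 0.1], [0.541, 0.097], [0.53, 0.163], [0.548, 0.166]]
tester side 0.22 [325. 126.] 177 [ 0.496 -0.282  0.1  ] rect [327. 130.] [15. 12.] 90.0 [[0.511, -0.301], [0.47, -0.303], [0.466, -0.228], [0.505, -0.226]]
tool_block top 0.61 [251. 186.] 1215 [0.515 0.177 0.06 ] rect [248. 184.] [23. 64.] 72.75853729248047 [[0.528, 0.288], [0.585, 0.104], [0.515, 0.083], [0.46, 0.267]]
tool_block top 0.57 [226. 259.] 2344 [0.297 0.25  0.06 ] rect [225. 260.] [90. 27.] 0.0 [[0.258, 0.384], [0.337, 0.387], [0.333, 0.12], [0.254
[... 613 characters left out ...]
0.344, 0.112], [0.238, 0.105], [0.259, 0.397], [0.347, 0.402]]
supply top 0.85 [368. 185.] 5052 [ 0.512 -0.175  0.081] rect [370. 184.] [69. 75.] 85.91438293457031 [[0.61, -0.062], [0.624, -0.29], [0.416, -0.296], [0.403, -0.073]]
supply top 0.35 [390. 194.] 210 [ 0.484 -0.24   0.081] rect [390. 191.] [16. 15.] 90.0 [[0.516, -0.218], [0.516, -0.263], [0.468, -0.261], [0.468, -0.216]]
supply side 0.64 [318. 157.] 4062 [ 0.51  -0.152  0.081] rect [316. 158.] [69. 65.] 90.0 [[0.643, -0.311], [0.42, -0.324], [0.411, -0.016], [0.6, -0.004]]
supply side 0.28 [218. 260.] 359 [0.735 0.227 0.081] rect [221. 256.] [22. 22.] 14.03624439239502 [[0.756, 0.242], [0.759, 0.181], [0.7, 0.193], [0.7, 0.253]]
```

View pics/c1.png

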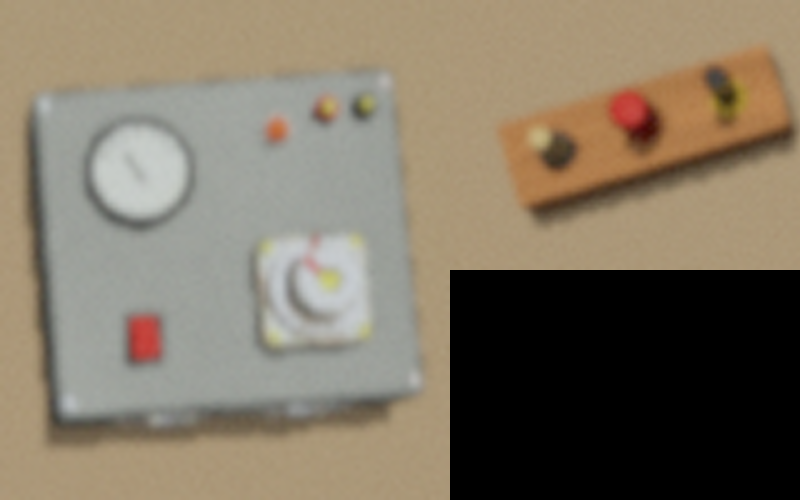

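The crop shows the cap's brass centre at about full-image (391,191). Its red mark sits slightly counter-clockwise of the collar's mark, which points up (+x). I'll move above the cap and pre-turn counter-clockwise.

Request:
drive_tool(
  commands=[
    [3, -1.5, -1, -5, 8.5],
    [7, -3.6, -2, -10, 8.5],
    [11, -5.7, -2, -15, 8.5],
    [15, -7.7, -2, -20, 8.5],
    [19, -9.8, -2, -25, 8.5],
    [23, -11.8, -2, -30, 8.5],
    [27, -13.9, -2, -35, 8.5],
    [31, -15.9, -2, -40, 8.5],
    [34, -17.5, -2, -40, 8.5],
    [36.2, -18.6, -2, -40, 8.5],
    [36.2, -18.6, -2, -40, 8.5],
    [36.2, -18.6, -2, -40, 8.5],
    [36.2, -18.6, -2, -40, 8.5],
  ],
)

```text
t: 2.9
tcp_pos: [0.4782, -0.2311, 0.2513]
orientation: [0.86, 0.51, -0.0, 0.0]
force: [-1.0, -0.1, 0.3]
width: 0.0848
gripper_force: 0.0
```

```bash
python3 - <<'E'
from h import *
s=manip.state(); print(s['t'],s['tcp_pos'],s['joint_positions'],R.from_quat(s['orientation']).as_matrix().round(3).tolist())
p=manip.read_camera('wrist'); print(p['xyz'],p['orientation'])
cv2.imwrite('pics/w1.png',p['frame'])
for t,z in [('fuse_cap',.147),('test_spot',.143),('cap_top',.147)]:
    for o in manip.outline_of(p,t)[:3]:
        m=o['pixels'].astype(np.uint8); r=cv2.minEnclosingCircle(cv2.findNonZero(m))
        print(t,round(o['score'],2),np.round(o['centre']),m.sum(),r,atz(p,o['centre'],z).round(4))
E
```

```text
2.9 [ 0.47822928 -0.23114442  0.25126817] [-5.80736765e-01  1.98864536e-01  1.56063884e+00 -7.66815078e-04
  1.38223340e+00 -8.00041542e-02] [[0.48, 0.877, -0.001], [0.877, -0.48, -0.001], [-0.001, -0.0, -1.0]]
[ 0.51583044 -0.16005933  0.39383571] [ 0.95677855 -0.24395022 -0.03930516  0.15335643]
fuse_cap 0.56 [327. 185.] 1966 ((329.95428466796875, 184.3199462890625), 26.629167556762695) [ 0.4843 -0.2237  0.147 ]
test_spot 0.92 [331. 182.] 2018 ((329.9776916503906, 184.1931610107422), 26.500308990478516) [ 0.4875 -0.2244  0.143 ]
cap_top 0.85 [330. 185.] 2027 ((328.8214416503906, 184.0), 26.51080322265625) [ 0.4864 -0.225   0.147 ]
```

View pics/w1.png

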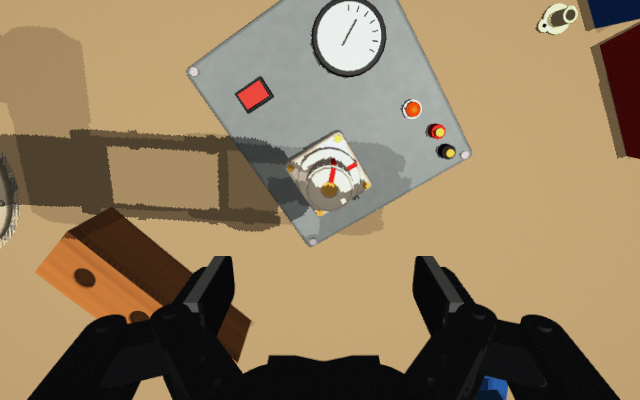

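The wrist view shows the brass contact at about (329,191), the cap mark running from (331,183) to (334,163), and the collar mark at about (350,167).

```bash
python3 - <<'E'
from h import *
p=manip.read_camera('wrist'); s=manip.state()
c=atz(p,(329,191),.143); print('brass',c)
A,B,C=[atz(p,u,.081) for u in [(193,71),(313,242),(466,155)]]
print(A,B,C,np.linalg.norm(A-B),np.linalg.norm(B-C))
m=(A+C)/2; d=C-B; a=np.arctan2(d[1],d[0]); print('yaw',np.degrees(a),'axis',m[:2]+R.from_euler('z',a).as_matrix()[:2,:2]@[-.035,-.045])
g=lambda u,z:np.degrees(np.arctan2(*(atz(p,u,z)-c)[[1,0]]))
print('cap ang',g((334,165),.147),g((333,175),.147),'collar',g((350,167),.115))
f=cv2.resize(p['frame'][130:220,285:375],None,fx=6,fy=6); cv2.imwrite('pics/w1c.png',f)
M=R.from_quat(s['orientation']).as_matrix()
print('shift cm',100*M.T@(c-s['tcp_pos']))
E
```

```text
brass [ 0.48294337 -0.23046547  0.143     ]
[ 0.41913912 -0.08372171  0.081     ] [ 0.43170536 -0.29084346  0.081     ] [ 0.61410412 -0.2806006   0.081     ] 0.2075026013367691 0.182686134236215
yaw 3.2141489081803996 axis [ 0.48419974 -0.22905275]
cap ang 51.956632217240966 49.56047637808473 collar 7.2672252493531495
shift cm [ 0.28370914  0.36694863 10.83825759]
```

View pics/w1c.png

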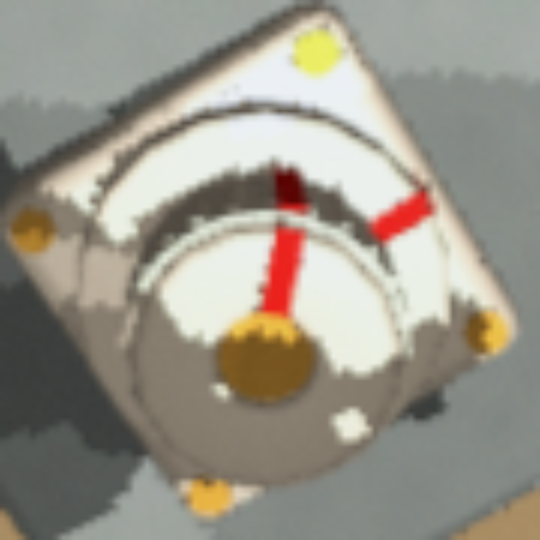

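Request:
drive_tool(
  commands=[
    [0.3, 0.35, 2, 0, 8.5],
    [0.3, 0.35, 5, 0, 8.5],
    [0.3, 0.35, 8, 0, 8.5],
    [0.3, 0.35, 10.5, 0, 8.5],
    [0.3, 0.35, 12, 0, 8.5],
    [0.3, 0.35, 12.8, 0, 8.5],
    [0.3, 0.35, 13, 0, 8.5],
    [0.3, 0.35, 13, 0, 5],
    [0.3, 0.35, 13, 0, 3],
    [0.3, 0.35, 13, 0, 3],
    [0.3, 0.35, 13, 0, 3],
    [0.3, 0.35, 13, 0, 3],
    [0.3, 0.35, 13, 0, 3],
    [0.3, 0.35, 13, 0, 3],
  ],
  force=50,
)

```text
t: 4.55
tcp_pos: [0.4842, -0.2301, 0.1226]
orientation: [0.86, 0.51, 0.001, 0.001]
force: [0.5, 0.4, 5.8]
width: 0.0384
gripper_force: 50.2
```

Request:
drive_tool(
  commands=[
    [0, 0, 0, 6, 3],
    [0, 0, 0, 12, 3],
    [0, 0, 0, 18, 3],
    [0, 0, 0, 24, 3],
    [0, 0, 0, 30, 3],
    [0, 0, 0, 36, 3],
    [0, 0, 0, 41, 3],
    [0, 0, 0, 45, 3],
    [0, 0, 0, 48, 3],
    [0, 0, 0, 51, 3],
    [0, 0, 0, 54, 3],
    [0, 0, 0, 54, 3],
    [0, 0, 0, 54, 3],
    [0, 0, 0, 54, 3],
  ],
)

```text
t: 5.95
tcp_pos: [0.4821, -0.2295, 0.1225]
orientation: [0.998, 0.065, -0.001, 0.0]
force: [-3.4, 0.7, 9.2]
width: 0.0385
gripper_force: 50.9
```

```bash
python3 - <<'E'
from h import *
s=manip.state(); print(s['t'],s['joint_positions'],s['ft_torque'],s['force'],s['width'])
M=R.from_quat(s['orientation']).as_matrix(); print(np.degrees(np.arctan2(M[1,0],M[0,0])))
E
```

```text
5.95 [-0.57335316  0.3009794   1.75907934 -0.0021607   1.08294003  0.86779051] [0.10374367 0.75568824 0.46964014] [-3.43663661  0.67606579  9.2309275 ] 0.03845480206602496
7.486619542027568
```

Request:
drive_tool(
  commands=[
    [0, 0, 0, 3, 3],
    [0, 0, 0, 6, 3],
    [0, 0, 0, 6, 3],
    [0, 0, 0, 6, 3],
  ],
)

```text
t: 6.35
tcp_pos: [0.4803, -0.2292, 0.1224]
orientation: [1.0, 0.014, -0.003, 0.0]
force: [-7.4, -0.1, 11.5]
width: 0.0389
gripper_force: 51.2
```

```bash
python3 - <<'E'
from h import *
s=manip.state(); print(s['t'],s['ft_torque'],s['force'],s['width'])
M=R.from_quat(s['orientation']).as_matrix(); print(np.degrees(np.arctan2(M[1,0],M[0,0])))
E
```

```text
6.35 [0.23800925 1.25934222 0.86763317] [-7.38339342 -0.10813706 11.50129261] 0.038862077457094794
1.5964656665000287
```

Request:
drive_tool(
  commands=[
    [0, 0, 0, 0, 5],
    [0, 0, 0, 0, 8.5],
    [0, 0, 0, 0, 8.5],
    [0, 0, 0, 0, 8.5],
    [0, 0, -3, 0, 8.5],
    [0, 0, -7, 0, 8.5],
    [0, 0, -11, 0, 8.5],
    [0, 0, -13, 0, 8.5],
    [0, 0, -13, 0, 8.5],
    [0, 0, -13, 0, 8.5],
  ],
)

```text
t: 7.35
tcp_pos: [0.4832, -0.2293, 0.2509]
orientation: [1.0, 0.012, -0.0, -0.0]
force: [-0.5, 0.7, 0.5]
width: 0.085
gripper_force: 0.0
```

```bash
python3 - <<'E'
from h import *
s=manip.state(); print(s['t'],s['tcp_pos'],s['ft_torque'],s['force'],s['joint_positions'],R.from_quat(s['orientation']).as_matrix().round(3).tolist())
p=manip.read_camera('wrist')
u=proj(p,[.4835,-.23,.143])[0].astype(int); print(u)
y,x=max(0,u[1]-60),max(0,u[0]-55)
f=cv2.resize(p['frame'][y:y+100,x:x+110],None,fx=6,fy=6); cv2.imwrite('pics/w2c.png',f); print(x,y)
E
```

```text
7.35 [ 0.48317242 -0.22933999  0.25087642] [0.01362158 0.00499284 0.0587752 ] [-0.51562752  0.6948007   0.50177384] [-5.73298875e-01  2.04676971e-01  1.55397680e+00  9.99903530e-06
  1.38316402e+00  9.73749251e-01] [[1.0, 0.024, -0.0], [0.024, -1.0, 0.0], [-0.0, -0.0, -1.0]]
[324 192]
269 132
```

View pics/w2c.png

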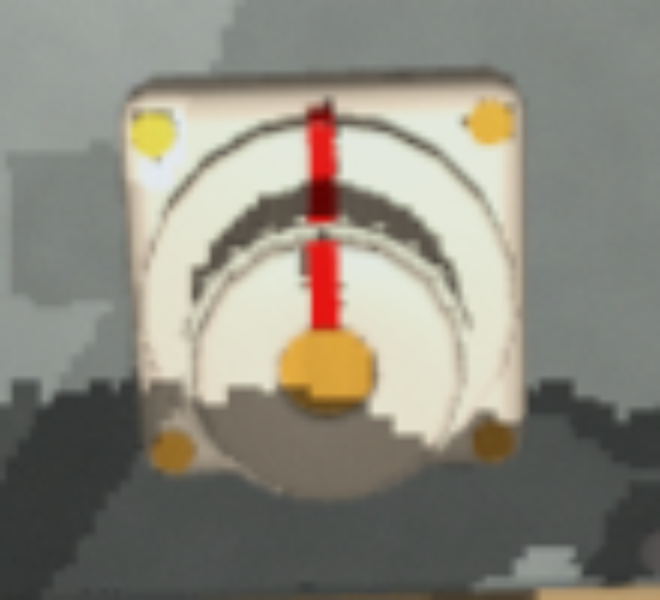

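The marks are in line, so the cap is home; the brass is at crop (326,370), which is (323.3,193.7) in the full image. Next, the tester.

Request:
drive_tool(
  commands=[
    [0.5, -3, 0, -8, 8.5],
    [1, -6, 0, -16, 8.5],
    [1.5, -9, 0, -24, 8.5],
    [2, -12, 0, -32, 8.5],
    [2.5, -15, 0, -40, 8.5],
    [3, -18, 0, -48, 8.5],
    [3.5, -21, 0, -56, 8.5],
    [4, -24, 0, -64, 8.5],
    [4.5, -27, 0, -72, 8.5],
    [5, -30, 0, -80, 8.5],
    [5.5, -32, 0, -88, 8.5],
    [6, -34, 0, -96, 8.5],
    [6.4, -35.6, 0, -104, 8.5],
    [6.4, -35.6, 0, -106, 8.5],
    [6.4, -35.6, 0, -106, 8.5],
    [6.4, -35.6, 0, -106, 8.5],
  ],
)

```text
t: 9.0
tcp_pos: [0.5382, 0.1277, 0.2498]
orientation: [0.593, 0.805, -0.001, -0.001]
force: [0.4, -0.6, 0.5]
width: 0.0852
gripper_force: 0.0
```

```bash
python3 - <<'E'
from h import *
s=manip.state(); print(s['t'],s['tcp_pos'],s['joint_positions'],R.from_quat(s['orientation']).as_matrix().round(3).tolist())
p=manip.read_camera('wrist'); cv2.imwrite('pics/w3.png',p['frame'])
for t in ['tester','nut_driver','burnisher','tool_block']:
    for o in manip.outline_of(p,t)[:2]:
        m=o['pixels'].astype(np.uint8); print(t,round(o['score'],2),np.round(o['centre']),cv2.boundingRect(m))
E
```

```text
9.0 [0.53815953 0.12772957 0.2497524 ] [ 1.07373947e-01  2.34653232e-01  1.51658626e+00 -2.21231332e-04
  1.39332583e+00 -1.94667797e-01] [[-0.298, 0.955, -0.003], [0.955, 0.298, -0.001], [0.0, -0.003, -1.0]]
tester 0.95 [332. 177.] (318, 159, 24, 42)
nut_driver 0.75 [334. 116.] (317, 102, 31, 31)
burnisher 0.65 [334.  46.] (319, 31, 27, 34)
tool_block 0.95 [116.  58.] (51, 0, 133, 121)
tool_block 0.91 [333.  94.] (302, 10, 62, 192)
```

View pics/w3.png

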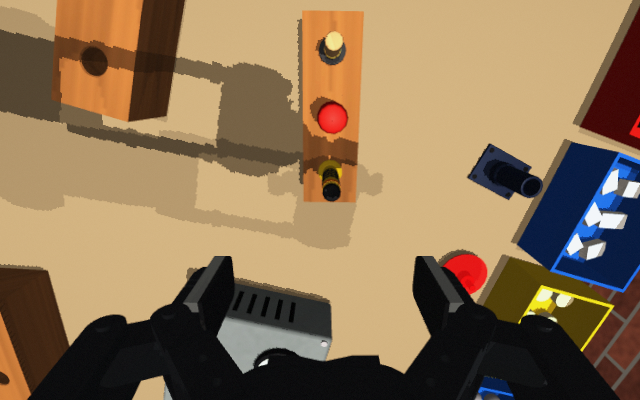

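The wrist view shows the tester's top end at about (331,191) and its guard at (331,168); nut driver and burnisher are at (333,117) and (333,43). Nothing else is in the fingers' way.

```bash
python3 - <<'E'
from h import *
p=manip.read_camera('wrist'); s=manip.state(); M=R.from_quat(s['orientation']).as_matrix()
for u,z in [((331,191),.140),((331,168),.066),((333,117),.128)]:
    c=atz(p,u,z); print(c, 100*M.T@(c-s['tcp_pos']))
print([proj(p,atz(p,(331,191),.14)*[1,1,0]+[0,0,z])[0] for z in(.06,.066)])
E
```

```text
[0.54357824 0.13210982 0.14      ] [ 0.29166859  0.58833049 11.12522712]
[0.54435863 0.13522481 0.066     ] [ 0.56654413  0.75589076 18.52519255]
[0.52713127 0.18959093 0.128     ] [ 6.26890924  0.72909542 12.32463733]
[array([329.30467569, 169.22927695]), array([329.40523933, 170.51952926])]
```

Request:
drive_tool(
  commands=[
    [0.35, 0.65, 3, 0, 8.5],
    [0.35, 0.65, 7, 0, 8.5],
    [0.35, 0.65, 11, 0, 8.5],
    [0.35, 0.65, 14, 0, 8.5],
    [0.35, 0.65, 16, 0, 8.5],
    [0.35, 0.65, 16.6, 0, 8.5],
    [0.35, 0.65, 16.6, 0, 5],
    [0.35, 0.65, 16.6, 0, 2.5],
    [0.35, 0.65, 16.6, 0, 1],
    [0.35, 0.65, 16.6, 0, 1],
    [0.35, 0.65, 16.6, 0, 1],
    [0.35, 0.65, 16.6, 0, 1],
    [0.35, 0.65, 16.6, 0, 1],
    [0.35, 0.65, 16.6, 0, 1],
    [0.35, 0.65, 16.6, 0, 1],
  ],
  force=40,
)

```text
t: 10.8
tcp_pos: [0.5443, 0.1332, 0.0859]
orientation: [0.592, 0.806, 0.0, 0.0]
force: [-1.3, -0.1, 5.9]
width: 0.0152
gripper_force: 39.5
```

Request:
drive_tool(
  commands=[
    [0, 0, -1, 0, 1],
    [0, 0, -3, 0, 1],
    [0, 0, -6, 0, 1],
    [0, 0, -10, 0, 1],
    [0, 0, -14, 0, 1],
    [0, 0, -18, 0, 1],
    [0, 0, -21, 0, 1],
    [0, 0, -22, 0, 1],
    [0, 0, -22, 0, 1],
    [0, 0, -22, 0, 1],
    [0, 0, -22, 0, 1],
  ],
)

```text
t: 11.9
tcp_pos: [0.543, 0.1331, 0.3029]
orientation: [0.592, 0.806, -0.002, -0.002]
force: [-0.6, 0.2, 0.2]
width: 0.0151
gripper_force: 39.3
```

```bash
python3 - <<'E'
from h import *
s=manip.state(); M=R.from_quat(s['orientation']).as_matrix(); print(s['t'],s['tcp_pos'],s['force'],s['width'],s['joint_positions'],M.round(3).tolist())
d=np.array([.4830,-.2300,.305])-s['tcp_pos']; print(100*M.T@d)
E
```

```text
11.9 [0.54296933 0.13305342 0.30290905] [-0.56446524  0.18557139  0.21903971] 0.015089276972478641 [ 1.15915739e-01  2.22934011e-01  1.40299161e+00 -1.02459326e-04
  1.52016541e+00 -1.87043000e-01] [[-0.298, 0.954, -0.004], [0.954, 0.298, -0.001], [0.001, -0.004, -1.0]]
[-32.86253914 -16.5563523   -0.15978984]
```

Request:
drive_tool(
  commands=[
    [-2, -1, 0, 0, 1],
    [-5, -2.5, 0, 0, 1],
    [-9, -4.5, 0, 0, 1],
    [-13, -6.5, 0, 0, 1],
    [-17, -8.6, 0, 0, 1],
    [-21, -10.6, 0, 0, 1],
    [-25, -12.6, 0, 0, 1],
    [-28.5, -14.4, 0, 0, 1],
    [-31, -15.7, 0, 0, 1],
    [-32.4, -16.3, 0, 0, 1],
    [-32.9, -16.6, 0, 0, 1],
    [-32.9, -16.6, 0, 0, 1],
    [-32.9, -16.6, 3, 0, 1],
    [-32.9, -16.6, 5, 0, 1],
    [-32.9, -16.6, 5.5, 0, 1],
    [-32.9, -16.6, 5.5, 0, 1],
    [-32.9, -16.6, 5.5, 0, 1],
    [-32.9, -16.6, 5.5, 0, 1],
  ],
)

```text
t: 13.7
tcp_pos: [0.4846, -0.2304, 0.2517]
orientation: [0.592, 0.806, 0.0, 0.001]
force: [0.4, 0.1, -0.3]
width: 0.0151
gripper_force: 39.3
```

```bash
python3 - <<'E'
from h import *
s=manip.state(); M=R.from_quat(s['orientation']).as_matrix(); print(s['t'],s['tcp_pos'],s['force'],s['joint_positions'],M.round(3).tolist())
p=manip.read_camera('wrist'); f=p['frame']
print(p['xyz'],proj(p,[[.483,-.23,.143],s['tcp_pos']-[0,0,.137]]))
cv2.imwrite('pics/w4.png',cv2.resize(f[100:300,220:420],None,fx=3,fy=3))
for n in ('side','top'):
    q=manip.read_camera(n); cv2.imwrite(f'pics/{n}4.png',q['frame'])
    u=proj(q,[.483,-.23,.16])[0]; print(n,u)
    for t in ('tester','fuse_cap'): print(t,[(o['score'],o['centre']) for o in manip.boxes_of(q,t)][:2])
E
```

```text
13.7 [ 0.48456621 -0.23036049  0.25165813] [ 0.41107122  0.10219284 -0.25538558] [-5.73538235e-01  2.05280398e-01  1.55124251e+00  8.26513481e-05
  1.38243414e+00 -8.77126466e-01] [[-0.299, 0.954, 0.002], [0.954, 0.299, -0.001], [-0.002, 0.002, -1.0]]
[ 0.45944872 -0.15301919  0.39410614] [[322.01657535 194.05319475]
 [323.58887554 185.49764568]]
side [327.93776189 121.96846686]
tester [(0.56, [327.6, 98.0])]
fuse_cap [(0.51, [326.6, 125.1])]
top [391.93090639 190.37344499]
tester [(0.74, [148.4, 163.8])]
fuse_cap [(0.41, [385.6, 188.8])]
```

View pics/w4.png

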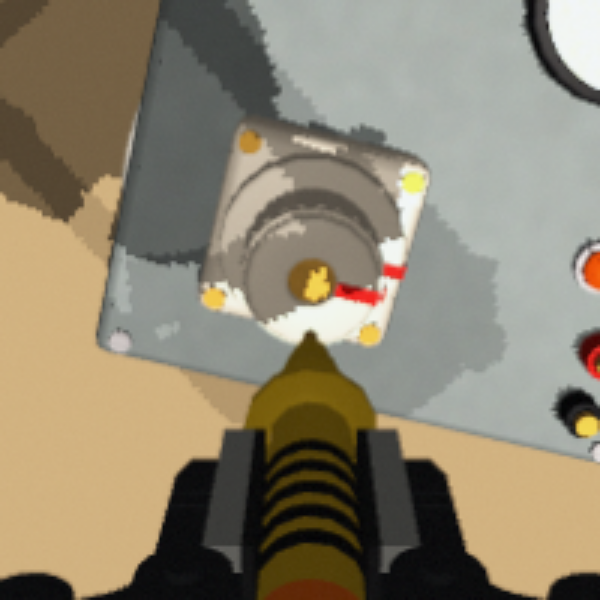

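The brass contact is at full-image (323.7,194.3) and the yellow nose's visible end at about (323.7,211). That is lower than the (323.6,185.5) predicted for the tip, so I'll check for tilt and height.

```bash
python3 - <<'E'
from h import *
s=manip.state(); t=np.array(s['tcp_pos']); M=R.from_quat(s['orientation']).as_matrix()
p=manip.read_camera('wrist')
for d in (.137,.124,.1,.086,.080,.0,-.05): print(d,proj(p,t+M[:,2]*d)[0].round(1))
# guard edges at bottom z=-.086, radius 13 along tool y
print(proj(p,[t+M[:,2]*.086+M[:,1]*r for r in(-.013,.013)]).round(1))
q=manip.read_camera('side'); print(proj(q,[t+M[:,2]*d for d in(.137,.124,.086,.0)]).round(1),proj(q,[.483,-.23,.143]).round(1))
u=proj(q,t+M[:,2]*.1)[0].astype(int); a=cv2.resize(q['frame'][u[1]-40:u[1]+40,u[0]-30:u[0]+30],None,fx=6,fy=6,interpolation=2); print(u)
b=cv2.resize(p['frame'][180:300,275:372],None,fx=4,fy=4,interpolation=2); print(a.shape,b.shape)
im=np.hstack([a,b]); cv2.imwrite('pics/c5.png',im)
E
```

```text
0.137 [323.8 185.8]
0.124 [323.9 189.9]
0.1 [323.9 198.5]
0.086 [323.9 204.3]
0.08 [324. 207.]
0.0 [324.3 260.7]
-0.05 [324.7 330.1]
[[307.  204.3]
 [340.9 204.3]]
[[327.7 133.2]
 [327.7 130.1]
 [327.7 120.7]
 [327.7  97.8]] [[327.9 126.2]]
[327 124]
(480, 360, 3) (480, 388, 3)
```

View pics/c5.png

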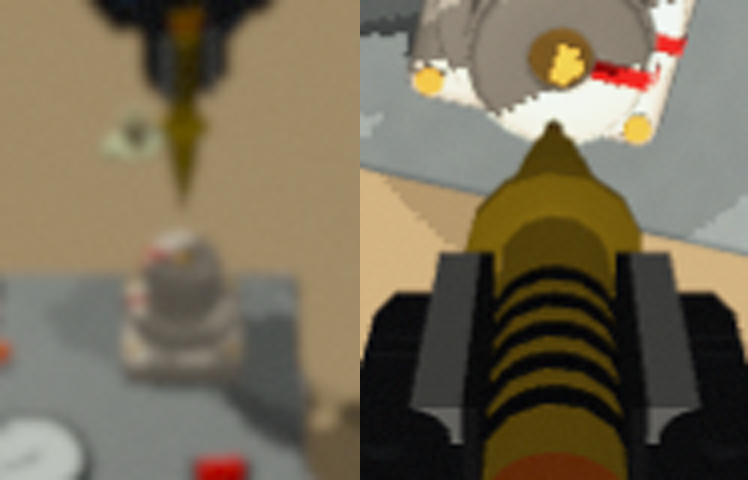

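Correction: the tip is 77 mm below the TCP, not 137. That puts it at z about 0.175, and it appears at (323.5,211) in the wrist view, which fits. Now the remaining offset.

```bash
python3 - <<'E'
from h import *
p=manip.read_camera('wrist'); s=manip.state(); t=np.array(s['tcp_pos']); M=R.from_quat(s['orientation']).as_matrix()
b=atz(p,(323.7,194.3),.143); e=atz(p,(323.5,210.5),t[2]-.077)
print(t,b,e,100*M.T@(b-e),100*M.T@(b-t), proj(p,t-[0,0,.077]))
E
```

```text
[ 0.48372301 -0.2304028   0.25030396] [ 0.48321615 -0.22931906  0.143     ] [ 0.48392198 -0.232186    0.17330396] [0.29479739 0.01816493 3.03038602] [ 0.11891191 -0.01594997 10.73039215] [[323.96504429 208.2737574 ]]
```

Request:
drive_tool(
  commands=[
    [0.2, 0, 0.5, 0, 1],
    [0.2, 0, 1.2, 0, 1],
    [0.2, 0, 1.8, 0, 1],
    [0.2, 0, 2.2, 0, 1],
    [0.2, 0, 2.5, 0, 1],
    [0.2, 0, 2.7, 0, 1],
    [0.2, 0, 2.7, 0, 1],
    [0.2, 0, 2.7, 0, 1],
    [0.2, 0, 2.7, 0, 1],
  ],
)

```text
t: 15.1
tcp_pos: [0.4833, -0.2286, 0.2236]
orientation: [0.592, 0.806, -0.0, 0.0]
force: [0.2, 0.2, -0.2]
width: 0.015
gripper_force: 39.3
```

```bash
python3 - <<'E'
from h import *
s=manip.state(); print(s['t'],s['tcp_pos'],s['force'])
p=manip.read_camera('wrist'); s=manip.state(); t=np.array(s['tcp_pos']); print(t,s['force'],proj(p,[[.4832,-.2293,.143],t-[0,0,.077]]))
cv2.imwrite('pics/w6.png',cv2.resize(p['frame'][160:260,270:380],None,fx=6,fy=6,interpolation=2))
E
```

```text
15.1 [ 0.48330232 -0.22855294  0.22356183] [ 0.21050403  0.19477279 -0.20564375]
[ 0.48329066 -0.22856785  0.22357887] [-0.53532419  0.27933492 -0.39233924] [[323.48391984 207.49623768]
 [323.90142471 208.30864741]]
```

View pics/w6.png

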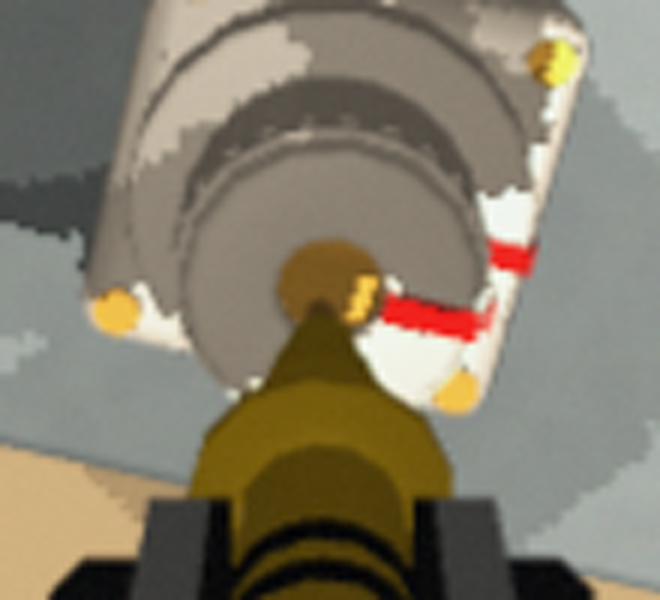

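The tip end is at full-image (323.7,210) and the brass centre at (325,207.5), so about 1 mm short each way. I'll correct and press.

Request:
drive_tool(
  commands=[
    [0.1, 0.1, 0, 0, 1],
    [0.1, 0.1, 0.2, 0, 1],
    [0.1, 0.1, 0.4, 0, 1],
    [0.1, 0.1, 0.6, 0, 1],
    [0.1, 0.1, 0.7, 0, 1],
    [0.1, 0.1, 0.8, 0, 1],
    [0.1, 0.1, 0.8, 0, 1],
    [0.1, 0.1, 0.8, 0, 1],
    [0.1, 0.1, 0.8, 0, 1],
    [0.1, 0.1, 0.8, 0, 1],
  ],
)

```text
t: 16.15
tcp_pos: [0.4839, -0.2272, 0.2154]
orientation: [0.592, 0.806, 0.0, 0.0]
force: [-0.1, 0.5, 2.0]
width: 0.015
gripper_force: 39.3
```

```bash
python3 - <<'E'
from h import *
F=[];Z=[]
for i in range(8):
    p=manip.read_camera('wrist'); s=manip.state(); F.append(s['force']);Z.append(s['tcp_pos'])
print(s['t'],np.mean(F,0),np.std(F,0),np.mean(Z,0),s['gripper_force'],s['ft_torque'])
E
```

```text
16.55 [ 0.44720156 -0.07757639  1.16071686] [0.35876689 0.4777638  0.48263087] [ 0.48387485 -0.22721723  0.21535512] 39.273905754089355 [ 0.00766033 -0.07276294 -0.02609577]
```

Net press is about 1.5 N, which puts the tip in the hole and roughly 3 mm in. I'll add 1 mm to be safely mid-range.

Request:
drive_tool(
  commands=[
    [0, 0, 0.05, 0, 1],
    [0, 0, 0.1, 0, 1],
    [0, 0, 0.1, 0, 1],
    [0, 0, 0.1, 0, 1],
    [0, 0, 0.1, 0, 1],
    [0, 0, 0.1, 0, 1],
  ],
)

```text
t: 17.15
tcp_pos: [0.4839, -0.2272, 0.2143]
orientation: [0.592, 0.806, 0.0, 0.0]
force: [1.1, -0.0, 1.4]
width: 0.0146
gripper_force: 39.3
```

```bash
python3 - <<'E'
from h import *
F=[];Z=[]
for i in range(20):
    p=manip.read_camera('wrist'); s=manip.state(); F.append(s['force']);Z.append(s['tcp_pos'])
f=np.mean(F,0); print(s['t'],f,np.mean(Z,0),s['gripper_force'])
if 1.0<f[2]<3: print(manip.close_job())
E
```

```text
18.15 [0.3627402  0.02547703 1.78977475] [ 0.48383548 -0.22720378  0.21432029] 39.27378952503204
the job is handed in; nothing more can be done
None
```

I screwed the cap home with its red marks in line, and handed the job in with the tester's tip on the brass contact, pressed at about 1.8 N; the hand-in returned no verdict, and I didn't re-check the other parts at the end.

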